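# Load the tool trolley and draw out its pull handle

### The arm

A 6-joint arm with a two-finger parallel gripper is mounted at the origin on a cart in front of the work surface, level with it; the furniture and walls round the work are solid. World frame = base frame: x ahead of the robot, y to its left, z up, the work surface at z = 0. Lengths are in mm, angles in rad, forces in N, time in s.
With the tool pointing down it reaches from about 350 to 950 mm from the base axis. Payload 17.4 kg.
Tool frame: the origin (TCP) lies on the centre line of the jaws, within the pads' length; the fingertips stand robot.tip_extent ahead of it and the grasp point (between the pads) lies 8 mm behind it (robot.tip_extent is the distance from the TCP to the fingertips, in mm); z points along the fingers, y is the line along which they close (so a half turn about z gives the same grasp; the last joint's range is limited). The gripper opens to 93 mm and grips with 3 to 60 N. Pads are 15 mm wide; open, the fingers measure 128 mm over their backs; the gripper's body (75 mm by 188 mm) begins 65 mm behind the grasp point.
Start: joints at [-1.202, 0.116, 1.442, -0, 1.584, -0.038], TCP at [267.07, -619.924, 229.646] pointing down, gripper open.
Joint ranges: [-2.83, 2.83], [-0.83, 2.19], [0.07, 2.5], [-1.14, 4.28], [0.01, 3], [-2.97, 2.97]. Speed limits (rad/s): [1.89, 1.89, 2.22, 3.14, 3.14, 3.14].

### API

Orientations are given as a rotation vector (axis times angle).
In Python, from station import robot gives the robot as it stands.
- The arm moves only by the tool play_rows, never from a script. Its argument "rows" is a list of rows, each a list of 2 entries, a list of its own where there are three numbers: the shift along the world's x, y, z in m, then the turn, a rotation vector about the world's x, y, z in degrees. A call has 1 to 5 rows; each row shifts and turns the commanded pose from where the row before left it; what a row does not reach is not made up. A row lasts 1/10 s, in which the tool goes at most 50 mm and 8.59 degrees, less where a joint would pass 70% of its speed; a pose out of reach is approached as far as the arm can. A call is refused whole if a number of a shift passes 0.05 or a number of a turn 8.59, either way. A call with a gripper value outside its range is refused whole. "grip" is the gripper command: -1 is shut, 1 is fully open, values between are in proportion, set as the call begins (left out, the last holds). The fingers move at their own pace and stop on an object; "newtons" is the grip in N (left out, the last holds). Time passes only in rows, so rows that do not move let the fingers close. It gives the time, the measured TCP pose, the force, the opening and the grip force at its end, in the units of the state.
- robot.sense(): the state, without advancing time (a new reading comes with each control period).
- robot.snapshot(name): name is "scene" or "top"; returns the picture (420x560x3 uint8, red, green, blue); there is no depth.
- robot.camera_info(name): a dict with "intrinsics" (3x3 intrinsics, pixels), "R" (3x3) and "t" (3): a world point X has camera coordinates R X + t. Camera axes: x right, y down, z forward; pixel columns grow to the right and rows downward; lengths in mm; the calibration is good to about 2 mm. A picture is of the moment at which its call begins. camera_info takes no time and is no camera call.
- robot.sign_off(): hands the job in; it is judged then, once.
The state is a dict: "time": time; "joint_pos": joint angles; "dq": joint speeds; "tau": joint torques, N m; "tcp_pos": TCP position; "tool_rot": TCP orientation; "force": force on the tool from outside, world axes, zero at the start; "torque": the same for the moment, N m; "grip_width": finger opening in mm; "grip_force": force on a finger pad.
Only numpy, scipy, OpenCV 4.12 (cv2) and the standard library are available. Lean on these libraries where they do the work, as an engineer would, in place of code of your own. Each camera call takes 0.05 s, during which the arm holds its last target. There are 200 camera calls.

### The job

Get the small blue tool trolley ready to wheel away: slide the orange tray, with the hex keys and the wooden wedge still lying in it, fully home into the trolley's bay, then squeeze the red button on the front of the telescopic handle's grip and, keeping it squeezed, pull the handle straight up past its first stop to the second stop, which is the end of its travel. Finish while still gripping the grip with the button squeezed in and the handle fully drawn out: do not let go. Leave the tray home and do not knock the other things on the bench about.

Things in the scene. Friction and masses are not known exactly. Their poses are not given: they have to be found in the camera images.
- trolley: low blue steel tool trolley, 145 mm deep (x), 134 mm wide (y) plus black wheels at the rear sides, 54 mm high; it does not move. Origin at bench level, on its middle line, 60 mm behind the mouth of its bay; x points from the mouth to the rear, the way the tray slides in; z up. Two upright tubes at x = 70, y = +-46 mm, 145 mm tall, carry the handle
- bay_mouth (a point): middle of the front edge of the bay's floor, at x = -60 mm in the trolley's frame. The bay is 118 mm wide, 44 mm high and 110 mm deep to its rear wall; its floor is 4 mm above the bench, with a thin ramp in the 29 mm before it, so a tray pushed along the bench climbs in by itself. Flared guide plates reach 22 mm out from the mouth, where they stand 144 mm apart
- tool_tray: loose open orange tray, 105 mm long (x) by 110 mm wide (y), rim 33 mm above its underside, standing on two round-ended runners; about 0.25 kg empty. Origin at the centre of its underside, x axis towards the end that enters the bay, z up. Fully home its rear touches the rear wall of the bay: its origin is then at x = -2.5 mm, y = 0 in the trolley's frame, with the same heading
- tray_fin (a point): point to grasp on the tray's black upright grip fin, which juts from the tray's outer end: fin 14 mm thick (across the tray's y), 36 mm long (x, on a lower neck), top 55 mm and underside 21 mm above the tray's underside. The point, about its middle, is 85 mm from the tray's origin towards -x, 42 mm above the underside
- hex_keys: set of grey hex keys in a black holder, 50x90x9 mm, lying loose in the tray; origin at the centre of its underside
- wedge: small mitred wooden wedge, 32x55x19 mm, lying loose in the tray; origin at the centre of its underside
- handle_grip (a point): centre of the handle's black horizontal grip bar, 22 mm thick (trolley's x), 112 mm long (trolley's y), 24 mm high; 163 mm above the bench with the handle down. It lies at x = 70 mm, y = 0 in the trolley's frame; axes as the trolley's. Between the two tubes below the bar the sides are free
- pull_handle (a joint): height of the handle in m: 0 pushed down (start), first stop 0.050, second stop and end of travel 0.100. It slides straight up; 0.3 kg, about 1 N of friction. A latch locks it at 0, 0.050 and 0.100 while the button is out; it slides freely while the button is in
- release_button (a joint): how far the red button is pressed in m: 0 out, 0.006 fully in (5 N, springs back); latch free beyond 0.0042. It is 44 mm wide, 16 mm high, amid the grip bar's front face (towards the trolley's -x), 7 mm proud. Gripping the bar's middle from above across its thickness (29 mm, 23 mm with the button in) presses it; 15 to 30 N of grip is plenty
- sanding_block: bystander, to be left alone: black sanding block, 64x108x37 mm
- offcut_a: bystander, to be left alone: pale pine block, 62x150x37 mm
- walnut_offcut: bystander, to be left alone: dark mitred wooden offcut, 40x100x19 mm
- offcut_d: bystander, to be left alone: dark mitred wooden offcut, 38x100x19 mm, at the right end of the bench
Not all that is in view belongs to the job. Of the things shaped like the wedge, the wooden one is meant.

How it is judged (in metres and radians):
On the way, in this order (a step that is already met when the one before it is completed fails the run):
1. the tray is fully home in the bay with the hex keys and wedge in it, the handle still down (x of tool_tray in the frame of trolley above -0.009 m and y of tool_tray in the frame of trolley between -0.01 and 0.01 m and z of tool_tray in the frame of trolley below 0.012 m and angle between the x axis of tool_tray and the x axis of trolley, either way round below 0.1 rad and x of hex_keys in the frame of tool_tray between -0.04 and 0.04 m and y of hex_keys in the frame of tool_tray between -0.05 and 0.05 m and z of hex_keys in the frame of tool_tray between 0 and 0.03 m and x of wedge in the frame of tool_tray between -0.05 and 0.05 m and y of wedge in the frame of tool_tray between -0.05 and 0.05 m and z of wedge in the frame of tool_tray between 0 and 0.03 m and value of joint pull_handle below 0.008 m), for 0.2 s.
2. the button is squeezed in by the fingers while the handle is still down (value of joint release_button above 0.0043 m and contact force between the fingers and pull_handle above 1 N and value of joint pull_handle below 0.015 m), for 0.1 s.
3. the handle is pulled up to the second stop with the button held in (value of joint release_button above 0.0043 m and contact force between the fingers and pull_handle above 1 N and value of joint pull_handle above 0.094 m), for 0.2 s.
At the end, for the whole second after the job is handed in: Fingers press the grip with over 1 N, button in by over 4.3 mm (latch free, so only the robot holds the handle); handle at rest above 94 mm of its 100 mm; tray within 6.5 mm of fully home, hex keys and wedge lying in it (all of step 3 and x of tool_tray in the frame of trolley above -0.009 m and y of tool_tray in the frame of trolley between -0.01 and 0.01 m and z of tool_tray in the frame of trolley below 0.012 m and angle between the x axis of tool_tray and the x axis of trolley, either way round below 0.1 rad and x of hex_keys in the frame of tool_tray between -0.04 and 0.04 m and y of hex_keys in the frame of tool_tray between -0.05 and 0.05 m and z of hex_keys in the frame of tool_tray between 0 and 0.03 m and x of wedge in the frame of tool_tray between -0.05 and 0.05 m and y of wedge in the frame of tool_tray between -0.05 and 0.05 m and z of wedge in the frame of tool_tray between 0 and 0.03 m and height (world z) of handle_grip above 0.255 m and velocity of joint pull_handle between -0.02 and 0.02 m/s); the arm keeps its last pose, push and grip.
It fails at once if the handle is drawn up while the tray is not home (value of joint pull_handle above 0.02 m and x of tool_tray in the frame of trolley below -0.02 m).
It fails at once if a bystander is knocked more than 30 mm away (distance of any of sanding_block, offcut_a, walnut_offcut, offcut_d from where it was at the start of the episode above 0.03 m).
It also fails if it takes over 51 s, if anything falls off the work surface, if the arm or the gripper's body presses on something with over 40 N, if the wrist force passes 120 N, or if a joint passes its speed limit or range.

## Working session

There is one attempt and no reset: what is moved stays moved. The work goes in short steps, Python scripts to look and compute and a tool call to move; the robot and the scene stay as the last step left them, time stands still between calls to the robot, and variables do not carry over. Pictures are saved under pics/ and viewed, at most 10 in all, crops included, and the job is handed in when it is done.

Besides the shell and the picture viewer there is one more tool, called after "Emit:" as name(argument=value, ...) on one line, values as JSON. play_rows: Moves the arm, as the interface text tells. Its arguments: {"type":"object","properties":{"rows":{"type":"array"},"grip":{"type":"number"},"newtons":{"type":"number"}},"required":["rows"]}

```bash
mkdir -p pics; python3 - <<'E'
from station import robot
import cv2
for n in("scene","top"):
    cv2.imwrite(f"pics/{n}0.png",robot.snapshot(n)[:,:,::-1])
    c=robot.camera_info(n);print(n,c["intrinsics"],c["R"],c["t"])
print(robot.tip_extent,robot.sense())
E
```

```text
scene [[467.85820343   0.         280.65257668]
 [  0.         467.85820343 202.62673155]
 [  0.           0.           1.        ]] [[ 0.43207336 -0.90152634 -0.02372496]
 [-0.45827024 -0.19682493 -0.86674583]
 [ 0.77672453  0.38537023 -0.4981855 ]] [-508.45567528  272.80174273  902.26385079]
top [[545.7145742    0.         277.68502097]
 [  0.         545.7145742  207.35479723]
 [  0.           0.           1.        ]] [[ 0.00423829 -0.999969    0.00663561]
 [-0.99927683 -0.00448591 -0.03775844]
 [ 0.03778703 -0.00647078 -0.99926486]] [-330.65904431  462.16953258 1429.77235014]
11.0 {'time': 0.1, 'joint_pos': array([-1.20183092e+00,  1.16411621e-01,  1.44219950e+00, -2.36317413e-05,
        1.58403303e+00, -3.77683156e-02]), 'dq': array([ 0.00156648, -0.00028217, -0.00091097,  0.00011556, -0.00046666,
       -0.00252466]), 'tau': array([ 2.94612983e-03, -7.22898030e+01, -6.23860073e+01,  7.81564624e-02,
        2.28642341e-02, -5.10008556e-05]), 'tcp_pos': array([ 266.97611935, -619.75700732,  228.99616774]), 'tool_rot': array([-3.07583928e+00, -6.34291870e-01,  3.08776987e-04]), 'force': array([ 0.20516642, -0.21576277,  0.45455283]), 'torque': array([-0.01036005,  0.05696117, -0.04823236]), 'grip_force': 0.0, 'grip_width': 93.26941895211236}
```

View pics/scene0.png

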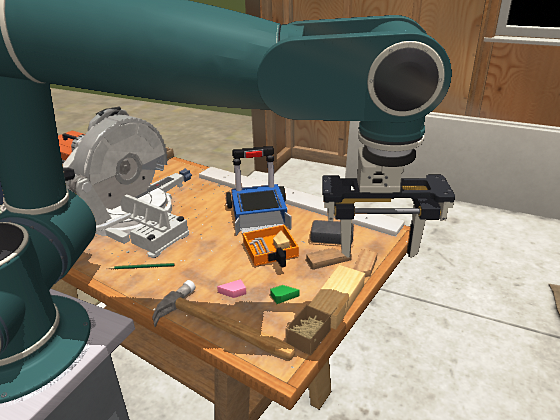

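View pics/top0.png

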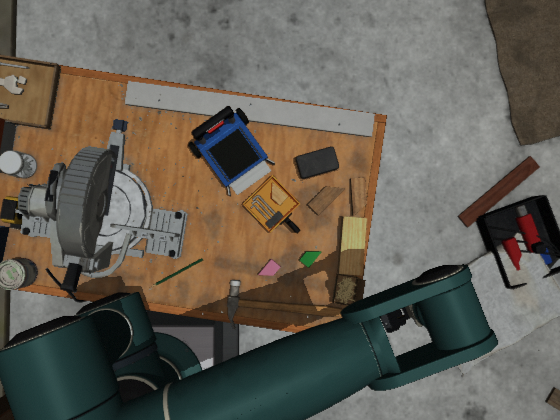

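The pictures show the trolley at about (232,148) in the top view, with the tray at (270,203) and its fin at (292,226). The grip bar is at about (210,122). I'll zoom in next.

```bash
python3 - <<'E'
import cv2
a=cv2.imread("pics/top0.png")[95:245,180:380]
cv2.imwrite("pics/t1.png",cv2.resize(a,None,fx=4,fy=4,interpolation=cv2.INTER_CUBIC))
a=cv2.imread("pics/scene0.png")[140:280,215:325]
cv2.imwrite("pics/s1.png",cv2.resize(a,None,fx=4,fy=4,interpolation=cv2.INTER_CUBIC))
E
```

```text
(no output)
```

View pics/t1.png

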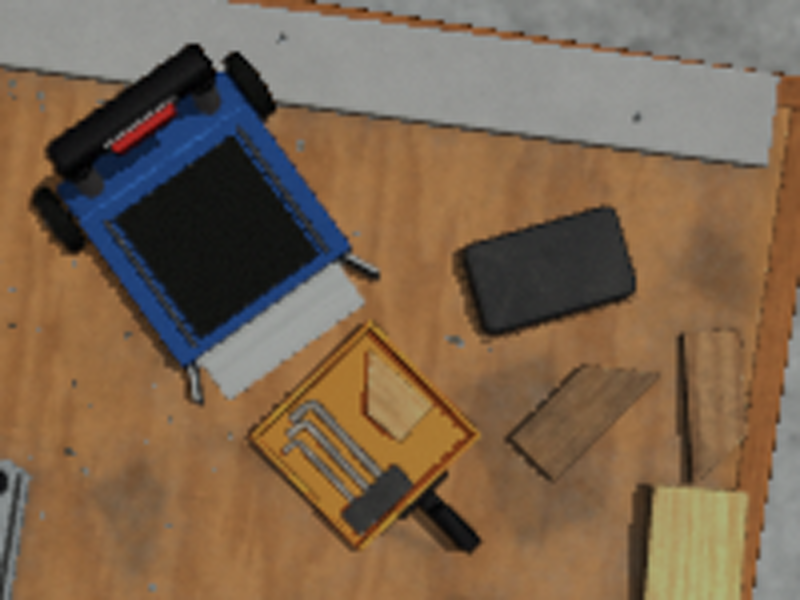

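View pics/s1.png

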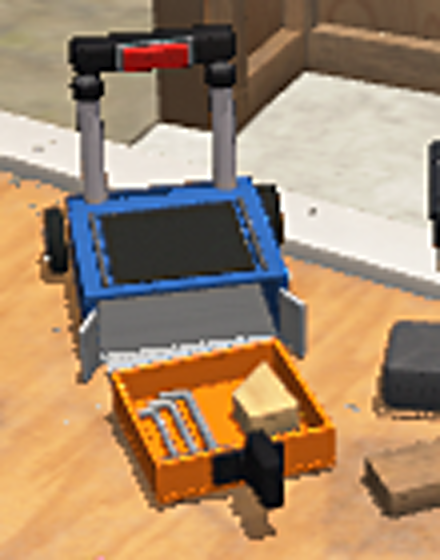

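```bash
cat >h.py <<'E'
from station import robot
import numpy as np
def ray(n,uv,z):
    c=robot.camera_info(n);R=np.array(c["R"]);t=np.array(c["t"]).ravel()
    d=R.T@np.linalg.solve(np.array(c["intrinsics"]),[uv[0],uv[1],1]);o=-R.T@t
    return (o+d*(z-o[2])/d[2]).round(1)
def proj(n,X):
    c=robot.camera_info(n);p=np.array(c["intrinsics"])@(np.array(c["R"])@np.array(X)+np.array(c["t"]).ravel());return p[:2]/p[2]
def fit(m,w):
    m=np.array(m,float);w=np.array(w)[:,:2];a=m-m.mean(0);b=w-w.mean(0)
    th=np.arctan2((a[:,0]*b[:,1]-a[:,1]*b[:,0]).sum(),(a*b).sum())
    R=np.array([[np.cos(th),-np.sin(th)],[np.sin(th),np.cos(th)]]);o=w.mean(0)-R@m.mean(0)
    return th,o,R,(w-(m@R.T+o)).round(1)
E
python3 - <<'E'
from h import *
C=lambda u,v:(180+(u+.5)/4-.5,95+(v+.5)/4-.5)
S=lambda u,v:(215+(u+.5)/4-.5,140+(v+.5)/4-.5)
w=[ray("top",C(188,362),54),ray("top",C(348,248),54),ray("top",C(54,161),168),ray("top",C(207,57),168)]
th,o,R,e=fit([(-60,67),(-60,-67),(70,56),(70,-56)],w);print("trolley",np.degrees(th),o,e.tolist())
g=R@[70,0]+o;print("grip",g,"btn scene",R@[52,0]+o,ray("scene",S(157,55),163), "mouth",R@[-60,0]+o)
w=[ray("top",C(250,437),33),ray("top",C(370,322),33),ray("top",C(480,434),33),ray("top",C(357,548),33),]
th2,o2,R2,e=fit([(52.5,55),(52.5,-55),(-52.5,-55),(-52.5,55)],w);print("tray",np.degrees(th2),o2,e.tolist())
print("fin",R2@[-85,0]+o2,ray("top",C(450,518),55),"home",R@[-2.5,0]+o, "tray in trolley",R.T@(o2-o))
for n,q in(("wedge",(395,400)),):print(n,ray("top",C(*q),19))
s=robot.sense();from scipy.spatial.transform import Rotation as Ro
print(Ro.from_rotvec(s["tool_rot"]).as_matrix().round(3))
E
```

```text
trolley 35.870835993848814 [ 602.97329998 -213.32979982] [[3.2, -3.2], [-1.5, 3.4], [0.8, -0.7], [-2.5, 0.5]]
grip [ 659.69710024 -172.31260239] btn scene [ 645.11098017 -182.85988173] [ 651.9 -175.9  163. ] mouth [ 554.35289976 -248.48739761]
tray 43.98437843241954 [ 472.925 -310.3  ] [[-1.1, -1.9], [-2.3, -0.3], [0.7, 0.9], [2.7, 1.3]]
fin [ 411.76502049 -369.32928855] [ 419.2 -365.4   55. ] home [ 600.94744997 -214.79469972] tray in trolley [-162.20399481   -2.37573531]
wedge [ 496.7 -330.2   19. ]
[[ 0.918  0.396 -0.   ]
 [ 0.396 -0.918  0.001]
 [ 0.    -0.001 -1.   ]]
```

Emit:
play_rows(rows=[[[0.0148, 0.0253, -0.011], [0, 0, 2.06]], [[0.0148, 0.0253, -0.011], [0, 0, 2.06]], [[0.0148, 0.0253, -0.011], [0, 0, 2.06]], [[0.0148, 0.0253, -0.011], [0, 0, 2.06]], [[0.0148, 0.0253, -0.011], [0, 0, 2.06]]], grip=0.3, newtons=40)

```text
time: 0.6
tcp_pos: [341.4, -492.2, 173.9]
tool_rot: [-3.006, -0.91, 0.0]
force: [0.5, -0.2, 0.3]
grip_width: 61.1
grip_force: 0.0
```

Emit:
play_rows(rows=[[[0.0148, 0.0253, -0.011], [0, 0, 2.06]], [[0.0148, 0.0253, -0.011], [0, 0, 2.06]], [[0.0148, 0.0253, -0.011], [0, 0, 2.06]], [[0.0148, 0.0253, -0.011], [0, 0, 2.06]], [[0.0148, 0.0253, -0.011], [0, 0, 2.06]]])

```text
time: 1.1
tcp_pos: [415.4, -365.7, 118.9]
tool_rot: [-2.913, -1.176, 0.0]
force: [0.1, 0.9, -0.1]
grip_width: 60.8
grip_force: 0.0
```

Emit:
play_rows(rows=[[[0, 0, 0], [0, 0, 0]], [[0, 0, 0], [0, 0, 0]]])

```text
time: 1.3
tcp_pos: [415.1, -366.6, 119.5]
tool_rot: [-2.913, -1.176, 0.001]
force: [-0.3, -0.4, -0.2]
grip_width: 60.6
grip_force: 0.0
```

```bash
python3 - <<'E'
from h import *
import cv2
s=robot.sense();print(s["tcp_pos"],s["tool_rot"],s["grip_width"])
a=robot.snapshot("scene")[140:320,200:400,::-1];b=robot.snapshot("top")[95:275,180:380,::-1]
cv2.imwrite("pics/c1.png",cv2.resize(np.hstack([a,b]),None,fx=2,fy=2,interpolation=cv2.INTER_CUBIC))
E
```

```text
[ 415.13440865 -366.61334587  119.4647737 ] [-2.91302305e+00 -1.17555178e+00  5.98161635e-04] 60.57351784125654
```

View pics/c1.png

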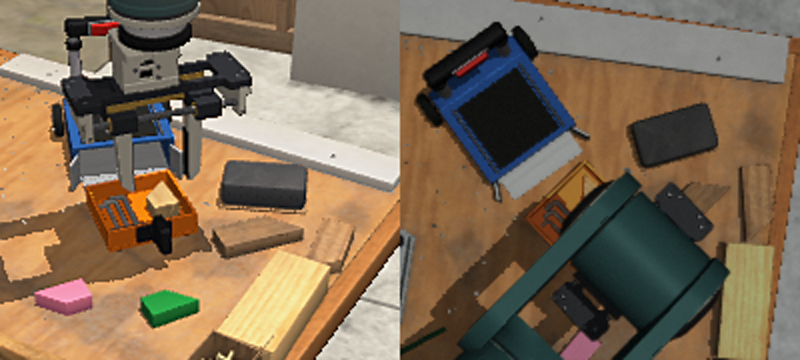

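```bash
python3 - <<'E'
from h import *
print(ray("scene",(280,255),42),ray("scene",(280,249),52),proj("scene",(415,-367,42)))
E
```

```text
[ 413.4 -365.3   42. ] [ 421.9 -361.5   52. ] [280.96902791 254.79739431]
```

Emit:
play_rows(rows=[[[0, 0, -0.017], [0, 0, 0]], [[0, 0, -0.017], [0, 0, 0]], [[0, 0, -0.017], [0, 0, 0]], [[0, 0, -0.017], [0, 0, 0]], [[0, 0, -0.016], [0, 0, 0]]])

```text
time: 1.9
tcp_pos: [414.5, -366.7, 33.4]
tool_rot: [-2.913, -1.173, 0.001]
force: [-0.1, 0.1, 0.3]
grip_width: 60.8
grip_force: 0.0
```

Emit:
play_rows(rows=[[[0, 0, 0], [0, 0, 0]], [[0, 0, 0], [0, 0, 0]], [[0, 0, 0], [0, 0, 0]], [[0, 0, 0], [0, 0, 0]], [[0, 0, 0], [0, 0, 0]]], grip=-1, newtons=25)

```text
time: 2.4
tcp_pos: [415.3, -367.1, 36.3]
tool_rot: [2.913, 1.174, 0.001]
force: [-0.6, 0.1, 0.3]
grip_width: 25.0
grip_force: 0.0
```

Emit:
play_rows(rows=[[[0, 0, 0], [0, 0, 0]], [[0, 0, 0], [0, 0, 0]], [[0, 0, 0], [0, 0, 0]], [[0, 0, 0], [0, 0, 0]]])

```text
time: 2.8
tcp_pos: [415.1, -367.0, 35.9]
tool_rot: [2.914, 1.174, 0.0]
force: [-1.1, -0.3, 3.7]
grip_width: 13.7
grip_force: 25.0
```

```bash
python3 - <<'E'
from h import *
import cv2
s=robot.sense();print(s["tcp_pos"],s["grip_width"],s["grip_force"],s["force"])
a=robot.snapshot("scene")[140:300,200:400,::-1];b=robot.snapshot("top")[95:255,180:380,::-1]
cv2.imwrite("pics/c2.png",cv2.resize(np.hstack([a,b]),None,fx=2,fy=2,interpolation=cv2.INTER_CUBIC))
E
```

```text
[ 415.11923252 -367.00617071   35.87883483] 13.663620996201114 24.999863505363464 [-1.06686889 -0.30532337  3.72923628]
```

View pics/c2.png

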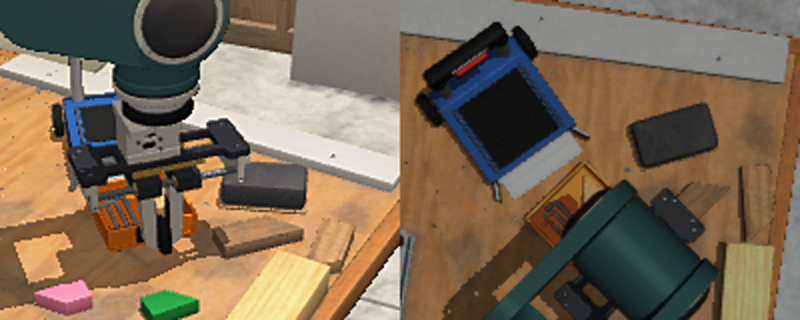

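Emit:
play_rows(rows=[[[-0.001, 0.0032, 0], [0, 0, -1.7]], [[-0.001, 0.0032, 0], [0, 0, -1.7]], [[-0.001, 0.0032, 0], [0, 0, -1.7]], [[-0.001, 0.0032, 0], [0, 0, -1.7]], [[-0.001, 0.0032, 0], [0, 0, -1.7]]])

```text
time: 3.4
tcp_pos: [410.1, -351.3, 35.9]
tool_rot: [2.992, 0.953, 0.0]
force: [-1.5, -2.1, 3.1]
grip_width: 13.6
grip_force: 25.0
```

Emit:
play_rows(rows=[[[0.0041, 0.0029, 0.0004], [0, 0, 0]], [[0.0081, 0.0058, 0.0009], [0, 0, 0]], [[0.0081, 0.0058, 0.0009], [0, 0, 0]], [[0.0081, 0.0058, 0.0009], [0, 0, 0]], [[0.0041, 0.0029, 0.0009], [0, 0, 0]]])

```text
time: 3.9
tcp_pos: [443.5, -326.8, 39.4]
tool_rot: [-2.992, -0.957, 0.0]
force: [-1.2, 0.2, -4.1]
grip_width: 14.0
grip_force: 25.0
```

Emit:
play_rows(rows=[[[0, 0, 0], [0, 0, 0]]])

```text
time: 4.0
tcp_pos: [443.3, -327.1, 39.6]
tool_rot: [-2.992, -0.957, 0.0]
force: [0.1, -0.4, -2.9]
grip_width: 13.9
grip_force: 25.0
```

```bash
python3 - <<'E'
from h import *
import cv2
s=robot.sense();print(s["tcp_pos"],s["grip_width"],s["grip_force"],s["force"])
a=robot.snapshot("top")[95:215,180:340,::-1]
cv2.imwrite("pics/c3.png",cv2.resize(a,None,fx=5,fy=5,interpolation=cv2.INTER_CUBIC))
E
```

```text
[ 443.25198492 -327.10982749   39.5505346 ] 13.885336891335166 24.994869232177734 [ 0.08335759 -0.40218316 -2.85449608]
```

View pics/c3.png

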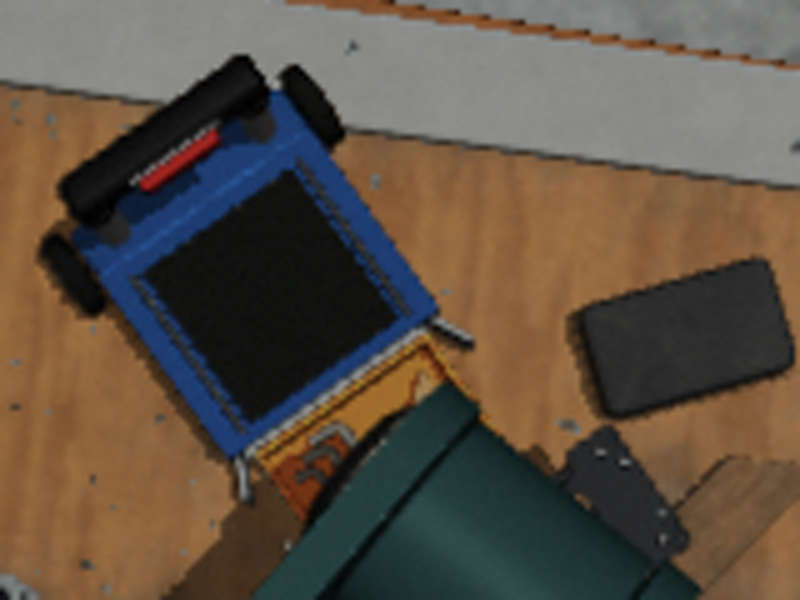

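Emit:
play_rows(rows=[[[0.0073, 0.0052, 0], [0, 0, 0]], [[0.0073, 0.0052, 0], [0, 0, 0]], [[0.0073, 0.0052, 0], [0, 0, 0]], [[0.0073, 0.0052, 0], [0, 0, 0]], [[0.0073, 0.0052, 0], [0, 0, 0]]])

```text
time: 4.55
tcp_pos: [479.9, -301.3, 39.9]
tool_rot: [2.992, 0.955, 0.0]
force: [-2.1, -1.2, 1.3]
grip_width: 13.9
grip_force: 25.0
```

Emit:
play_rows(rows=[[[0.0073, 0.0052, 0], [0, 0, 0]], [[0.0073, 0.0052, 0], [0, 0, 0]], [[0.0073, 0.0052, 0], [0, 0, 0]], [[0.0073, 0.0052, 0], [0, 0, 0]], [[0.0073, 0.0052, 0], [0, 0, 0]]])

```text
time: 5.05
tcp_pos: [516.2, -275.5, 39.9]
tool_rot: [2.992, 0.955, 0.0]
force: [-3.0, -2.9, 5.5]
grip_width: 13.6
grip_force: 25.0
```

Emit:
play_rows(rows=[[[0.0024, 0.0017, 0], [0, 0, 0]], [[0.0024, 0.0017, 0], [0, 0, 0]], [[0.0024, 0.0017, 0], [0, 0, 0]], [[0.0024, 0.0017, 0], [0, 0, 0]], [[0.0024, 0.0017, 0], [0, 0, 0]]])

```text
time: 5.55
tcp_pos: [528.0, -267.1, 39.9]
tool_rot: [2.992, 0.955, 0.0]
force: [-3.9, -3.7, 6.4]
grip_width: 13.9
grip_force: 25.0
```

Emit:
play_rows(rows=[[[0.0016, 0.0012, 0], [0, 0, 0]], [[0.0008, 0.0006, 0], [0, 0, 0]]])

```text
time: 5.75
tcp_pos: [530.4, -265.3, 39.9]
tool_rot: [2.992, 0.955, 0.0]
force: [-4.2, -3.0, 6.0]
grip_width: 13.9
grip_force: 25.0
```

Not in contact with the rear wall yet, so I'll continue in small steps.

Emit:
play_rows(rows=[[[0.0008, 0.0006, 0], [0, 0, 0]], [[0.0008, 0.0006, 0], [0, 0, 0]], [[0.0008, 0.0006, 0], [0, 0, 0]]])

```text
time: 6.05
tcp_pos: [532.8, -263.6, 39.9]
tool_rot: [2.992, 0.955, 0.0]
force: [-4.1, -3.1, 5.8]
grip_width: 13.9
grip_force: 25.0
```

Emit:
play_rows(rows=[[[0.0008, 0.0006, 0], [0, 0, 0]], [[0.0008, 0.0006, 0], [0, 0, 0]]])

```text
time: 6.25
tcp_pos: [534.4, -262.4, 40.0]
tool_rot: [2.992, 0.955, 0.0]
force: [-4.4, -2.6, 6.7]
grip_width: 14.1
grip_force: 25.0
```

Emit:
play_rows(rows=[[[0.0008, 0.0006, 0], [0, 0, 0]], [[0.0008, 0.0006, 0], [0, 0, 0]], [[0.0008, 0.0006, 0], [0, 0, 0]]])

```text
time: 6.55
tcp_pos: [535.7, -261.8, 39.9]
tool_rot: [2.991, 0.955, -0.005]
force: [-16.6, -17.5, 9.0]
grip_width: 14.0
grip_force: 25.0
```

Emit:
play_rows(rows=[[[0.0008, 0.0006, 0], [0, 0, 0]], [[0.0008, 0.0006, 0], [0, 0, 0]], [[0.0008, 0.0006, 0], [0, 0, 0]]])

```text
time: 6.85
tcp_pos: [537.4, -261.0, 39.8]
tool_rot: [2.99, 0.954, -0.007]
force: [-20.1, -22.1, 8.0]
grip_width: 13.5
grip_force: 25.0
```

Emit:
play_rows(rows=[[[0, 0, 0], [0, 0, 0]], [[0, 0, 0], [0, 0, 0]], [[0, 0, 0], [0, 0, 0]]], grip=-0.1)

```text
time: 7.15
tcp_pos: [539.0, -258.4, 39.4]
tool_rot: [-2.992, -0.956, -0.0]
force: [-0.2, 0.5, -0.0]
grip_width: 33.3
grip_force: 0.0
```

Emit:
play_rows(rows=[[[0, 0, 0.015], [0, 0, 0]], [[0, 0, 0.03], [0, 0, 0]], [[0, 0, 0.04], [0, 0, 0]], [[0, 0, 0.04], [0, 0, 0]], [[0, 0, 0.04], [0, 0, 0]]])

```text
time: 7.65
tcp_pos: [538.7, -258.5, 207.6]
tool_rot: [2.992, 0.956, 0.001]
force: [-0.6, 0.4, 0.7]
grip_width: 42.0
grip_force: 0.0
```

Emit:
play_rows(rows=[[[-0.02, -0.02, 0.025], [0, 0, 0]], [[-0.03, -0.03, 0.02], [0, 0, 0]], [[-0.03, -0.03, 0.01], [0, 0, 0]], [[-0.02, -0.03, 0], [0, 0, 0]], [[0, 0, 0], [0, 0, 0]]])

```text
time: 8.15
tcp_pos: [436.8, -371.2, 261.3]
tool_rot: [2.993, 0.95, 0.001]
force: [-0.1, 0.4, -0.2]
grip_width: 42.0
grip_force: 0.0
```

```bash
python3 - <<'E'
from h import *
import cv2
s=robot.sense();print(s["tcp_pos"],s["grip_width"],s["grip_force"],s["force"])
a=robot.snapshot("top")[95:235,180:320,::-1];b=robot.snapshot("scene")[135:275,205:345,::-1]
cv2.imwrite("pics/d1.png",np.hstack([cv2.resize(x,(400,400),interpolation=cv2.INTER_CUBIC) for x in(a,b)]))
E
```

```text
[ 436.77184876 -371.19358398  261.32818082] 42.0450137018725 0.0 [-0.11564728  0.44389406 -0.20015862]
```

View pics/d1.png

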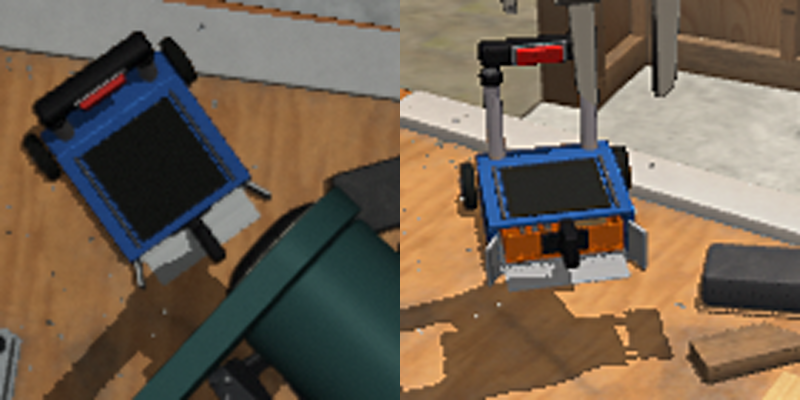

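```bash
python3 - <<'E'
from h import *
T=lambda u,v:(180+(u+.5)*.35-.5,95+(v+.5)*.35-.5)
S=lambda u,v:(205+(u-400+.5)*.35-.5,135+(v+.5)*.35-.5)
th=np.radians(35.4);R=np.array([[np.cos(th),-np.sin(th)],[np.sin(th),np.cos(th)]])
o=np.array([603,-213.3])
f=lambda w:(R.T@(w[:2]-o)).round(1)
print("fin end",f(ray("top",T(217,258),58)),"front mid",f(ray("top",T(192,220),54)))
print("bar ends",f(ray("top",T(42,111),170)),f(ray("top",T(147,43),170)))
print("btn top",f(ray("top",T(103,93),170)),"btn scene",f(ray("scene",S(538,55),163)),"scene bartop", f(ray("scene",S(480,40),175)))
print("scene front corners",f(ray("scene",S(487,230),54)),f(ray("scene",S(634,213),54)))
for x in (70,52):print(proj("scene",np.r_[R@[x,0]+o,163]))
print("fixed base", R@[70,0]+o)
E
```

```text
fin end [-102.6    1.1] front mid [-61.4  -0.2]
bar ends [70.3 51.3] [ 66.9 -51.8]
btn top [53.7  1.7] btn scene [58.5  4.9] scene bartop [78.2 57. ]
scene front corners [-67.4  71.8] [-65.6 -62.1]
[254.29433405 152.05846941]
[255.1137425  154.71595148]
fixed base [ 660.0589457  -172.75031794]
```

Emit:
play_rows(rows=[[[0.0185, 0.0164, 0], [0, 0, 7.5]], [[0.0185, 0.0164, 0], [0, 0, 7.5]], [[0.0185, 0.0164, 0], [0, 0, 7.5]], [[0.0185, 0.0164, 0], [0, 0, 7.5]]], grip=1)

```text
time: 8.65
tcp_pos: [514.1, -301.2, 260.1]
tool_rot: [2.638, 1.706, 0.001]
force: [0.2, -0.2, -0.4]
grip_width: 69.2
grip_force: 0.0
```

Emit:
play_rows(rows=[[[0.0185, 0.0164, 0], [0, 0, 7.5]], [[0.0185, 0.0164, 0], [0, 0, 7.5]], [[0.0185, 0.0164, 0], [0, 0, 7.5]], [[0.0185, 0.0164, 0], [0, 0, 7.5]]])

```text
time: 9.05
tcp_pos: [588.0, -235.3, 260.0]
tool_rot: [-2.106, -2.331, -0.0]
force: [-0.2, -0.5, 1.1]
grip_width: 92.6
grip_force: 0.0
```

Emit:
play_rows(rows=[[[0.0185, 0.0164, 0], [0, 0, 7.5]], [[0.0185, 0.0164, 0], [0, 0, 7.5]], [[0.0185, 0.0164, 0], [0, 0, 7.5]], [[0.0185, 0.0164, 0], [0, 0, 7.5]], [[0, 0, 0], [0, 0, 0]]])

```text
time: 9.55
tcp_pos: [662.5, -168.6, 259.4]
tool_rot: [-1.43, -2.796, -0.001]
force: [0.9, -0.1, 0.2]
grip_width: 93.2
grip_force: 0.0
```

```bash
python3 - <<'E'
from h import *
import cv2
s=robot.sense();print(s["tcp_pos"],s["tool_rot"],s["joint_pos"],s["grip_width"])
y=cv2.Rodrigues(s["tool_rot"])[0][:,1];print(np.degrees(np.arctan2(y[1],y[0])))
E
```

```text
[ 662.46067766 -168.60620332  259.35471669] [-1.42996636e+00 -2.79637515e+00 -9.58327088e-04] [-2.86855415e-01  1.29008491e-01  1.37972161e+00  7.50795398e-04
  1.63354536e+00 -9.12209627e-01] 93.1724864172991
35.832834909458036
```

Emit:
play_rows(rows=[[[-0.004, -0.0053, -0.012], [0, 0, 0]], [[0, 0, -0.023], [0, 0, 0]], [[0, 0, -0.023], [0, 0, 0]], [[0, 0, -0.023], [0, 0, 0]], [[0, 0, -0.023], [0, 0, 0]]])

```text
time: 10.05
tcp_pos: [655.6, -177.8, 154.2]
tool_rot: [-1.445, -2.789, 0.0]
force: [-0.3, -0.3, 0.2]
grip_width: 93.2
grip_force: 0.0
```

Emit:
play_rows(rows=[[[0, 0, 0], [0, 0, 0]]])

```text
time: 10.15
tcp_pos: [654.6, -177.4, 151.7]
tool_rot: [-1.442, -2.785, 0.002]
force: [-0.2, -0.2, 0.3]
grip_width: 93.0
grip_force: 0.0
```

```bash
python3 - <<'E'
from h import *
import cv2
s=robot.sense();print(s["tcp_pos"],s["force"])
a=robot.snapshot("top")[75:215,160:300,::-1];b=robot.snapshot("scene")[95:235,205:345,::-1]
cv2.imwrite("pics/e1.png",np.hstack([cv2.resize(x,(400,400),interpolation=cv2.INTER_CUBIC) for x in(a,b)]))
E
```

```text
[ 654.6375539  -177.42788268  151.72226973] [-0.16796717 -0.18541174  0.26247308]
```

View pics/e1.png

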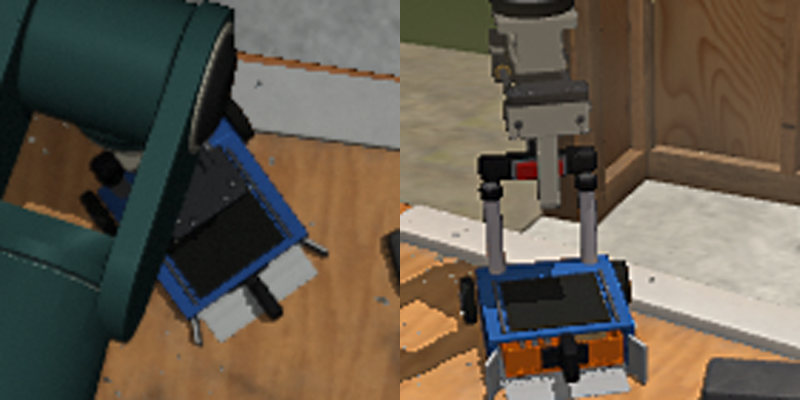

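Emit:
play_rows(rows=[[[0.0037, 0.0051, 0.003], [0, 0, 0]], [[0, 0, 0], [0, 0, 0]], [[0, 0, 0], [0, 0, 0]]])

```text
time: 10.55
tcp_pos: [660.9, -172.1, 159.8]
tool_rot: [1.44, 2.791, 0.0]
force: [0.1, 0.1, 0.4]
grip_width: 92.9
grip_force: 0.0
```

Emit:
play_rows(rows=[[[0, 0, 0], [0, 0, 0]], [[0, 0, 0], [0, 0, 0]], [[0, 0, 0], [0, 0, 0]], [[0, 0, 0], [0, 0, 0]], [[0, 0, 0], [0, 0, 0]]], grip=-1, newtons=25)

```text
time: 11.05
tcp_pos: [660.5, -172.3, 158.6]
tool_rot: [1.441, 2.792, 0.0]
force: [-0.5, 0.3, 0.3]
grip_width: 57.5
grip_force: 0.0
```

Emit:
play_rows(rows=[[[0, 0, 0], [0, 0, 0]], [[0, 0, 0], [0, 0, 0]], [[0, 0, 0], [0, 0, 0]], [[0, 0, 0], [0, 0, 0]], [[0, 0, 0], [0, 0, 0]]])

```text
time: 11.55
tcp_pos: [660.0, -172.5, 158.6]
tool_rot: [-1.441, -2.791, 0.001]
force: [-6.0, -3.3, 1.4]
grip_width: 22.5
grip_force: 25.0
```

Emit:
play_rows(rows=[[[0, 0, 0], [0, 0, 0]], [[0, 0, 0], [0, 0, 0]], [[0, 0, 0], [0, 0, 0]], [[0, 0, 0.004], [0, 0, 0]], [[0, 0, 0.006], [0, 0, 0]]])

```text
time: 12.05
tcp_pos: [660.0, -172.5, 168.1]
tool_rot: [-1.44, -2.79, 0.001]
force: [-4.6, -4.4, -4.8]
grip_width: 22.8
grip_force: 25.0
```

Emit:
play_rows(rows=[[[0, 0, 0.008], [0, 0, 0]], [[0, 0, 0.008], [0, 0, 0]], [[0, 0, 0.008], [0, 0, 0]], [[0, 0, 0.008], [0, 0, 0]], [[0, 0, 0.008], [0, 0, 0]]])

```text
time: 12.55
tcp_pos: [660.0, -172.5, 208.8]
tool_rot: [-1.441, -2.791, 0.001]
force: [-4.7, -3.6, -5.3]
grip_width: 22.6
grip_force: 25.0
```

Emit:
play_rows(rows=[[[0, 0, 0.009], [0, 0, 0]], [[0, 0, 0.009], [0, 0, 0]], [[0, 0, 0.009], [0, 0, 0]], [[0, 0, 0.009], [0, 0, 0]], [[0, 0, 0.008], [0, 0, 0]]])

```text
time: 13.05
tcp_pos: [660.0, -172.5, 253.0]
tool_rot: [-1.441, -2.791, 0.001]
force: [-6.4, -4.4, -4.7]
grip_width: 22.5
grip_force: 25.0
```

Emit:
play_rows(rows=[[[0, 0, 0.002], [0, 0, 0]], [[0, 0, 0.002], [0, 0, 0]], [[0, 0, 0.002], [0, 0, 0]]])

```text
time: 13.35
tcp_pos: [660.0, -172.5, 258.7]
tool_rot: [-1.441, -2.791, 0.001]
force: [-4.1, -3.9, -14.0]
grip_width: 22.4
grip_force: 25.0
```

The end stop is reached: downward force rose to 14 N at 100 mm of lift. I'll hold, then check.

Emit:
play_rows(rows=[[[0, 0, 0], [0, 0, 0]], [[0, 0, 0], [0, 0, 0]], [[0, 0, 0], [0, 0, 0]], [[0, 0, 0], [0, 0, 0]], [[0, 0, 0], [0, 0, 0]]])

```text
time: 13.85
tcp_pos: [660.0, -172.5, 258.7]
tool_rot: [-1.441, -2.791, 0.001]
force: [-5.7, -3.4, -3.3]
grip_width: 22.3
grip_force: 25.0
```

```bash
python3 - <<'E'
from h import *
import cv2
s=robot.sense();print(s["tcp_pos"],s["force"],s["grip_width"],s["grip_force"])
b=robot.snapshot("scene")[85:285,205:345,::-1]
cv2.imwrite("pics/f1.png",cv2.resize(b,None,fx=3,fy=3,interpolation=cv2.INTER_CUBIC))
E
```

```text
[ 659.99578746 -172.50276058  258.66259573] [-5.72084027 -3.40491437 -3.3253594 ] 22.33459803718657 24.992008209228516
```

View pics/f1.png

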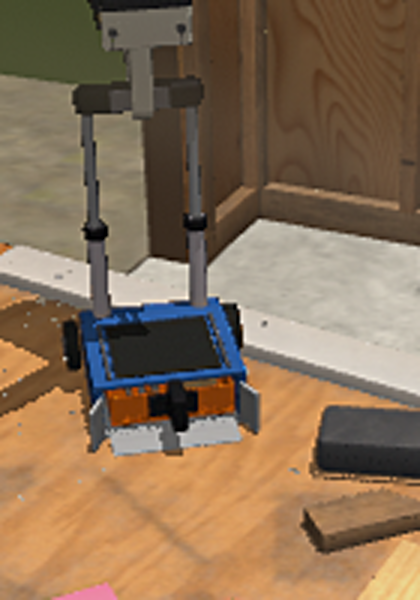

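```bash
python3 -c "
from station import robot
print(robot.sign_off())"
```

```text
the job is handed in; nothing more can be done
None
```

The job is handed in with the tray pushed home and the handle drawn up about 100 mm to its second stop, the gripper still holding it at 25 N with the button squeezed in; I never saw the hex keys or wedge once the tray was in, and sign-off gave no pass or fail.

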